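# Scoop under the free spout, push pad held half-way

## Robot

A 6-joint arm with a two-finger parallel gripper is mounted at the origin on the work surface. World frame = base frame: x ahead of the robot, y to its left, z up, the work surface at z = 0. Lengths are in m, angles in rad, forces in N, time in s.
With the tool pointing down it reaches from about 0.35 to 0.975 m from the base axis. Payload 4.9 kg.
Tool frame: the origin (TCP) lies between the finger pads; the fingertips stand 22 mm ahead of it and the grasp point (between the pads) lies 3 mm ahead of it; z points along the fingers, y is the line along which they close (so a half turn about z gives the same grasp; the last joint's range is limited). The gripper opens to 85 mm and grips with 20 to 120 N. Pads are 22 mm wide; open, the fingers measure 114 mm over their backs; the gripper's body (76 mm by 85 mm) begins 54 mm behind the grasp point. The pads swing forward as they close: fully open they stand 13 mm farther back than shut.
Start: joints at [-1.401, 0.053, 1.613, -0, 1.476, -0.119], TCP at [0.178, -0.599, 0.253] pointing down, gripper open.
Joint ranges: [-3.01, 3.01], [-1.01, 2.22], [0.06, 2.58], [-1.02, 4.17], [0.09, 2.62], [-3.14, 3.14]. Speed limits (rad/s): [2.57, 2.57, 3.14, 3.14, 3.14, 3.14].

## Interface

Orientations are given as a unit quaternion [w, x, y, z].
In Python, from plant import state, grab_frame, get_calibration, job_done, recognise, regions_of gives the robot as it stands.
- The arm moves only by the tool apply_moves, never from a script. Its argument "targets" is a list of rows, each an object with "translation": the shift along the tool's x, y, z normalised to -1 to 1, where 1 is 100 mm, a list of three; "twist": the turn about the tool's z normalised to -1 to 1, where 1 is 0.1 rad; "hand": the opening, from 0 (shut) to 1 (fully open). A call has 1 to 8 rows; each row shifts and turns the commanded pose from where the row before left it, along the tool's axes as they then stand; what a row does not reach is not made up. A row lasts 1/10 s, in which the tool goes at most 50 mm and 8.59 degrees, less where a joint would pass 70% of its speed; a pose out of reach is approached as far as the arm can. A call with a number of a shift or a turn outside -1 to 1 is refused whole. A call with a gripper value outside its range is refused whole. The fingers move at their own pace and stop on an object; the grip force is fixed at half the most. Time passes only in rows, so rows that do not move let the fingers close. It gives the time, the measured TCP pose, the force, the opening and the grip force at its end, in the units of the state.
- state(): the state, without advancing time (a new reading comes with each control period).
- grab_frame(name): name is "side" or "top" or "wrist"; returns the picture (400x640x3 uint8, red, green, blue); there is no depth.
- get_calibration(name): a dict with "camera_matrix" (3x3 intrinsics, pixels), "pose" (4x4, takes a point from camera to world coordinates). Camera axes: x right, y up, looking along -z (the intrinsics and any distortion apply to the point x, -y, -z); pixel columns grow to the right and rows downward; lengths in m; the calibration is good to about 2 mm. The wrist camera is an equidistant fisheye: a pixel r from the principal point sees the ray r / f radians off the axis. A picture is of the moment at which its call begins: read the wrist's pose just before it. get_calibration takes no time and is no camera call; for the wrist camera it gives the pose at the moment of the call.
- job_done(): hands the job in; it is judged then, once.
Trained networks look in the newest picture that a camera, given by its name, has taken for a name from the list of things; names that differ only in an ending like _2 or _b are one class to them, and where a whole thing is asked for, a point or a joint stands for the part that bears it (a point fixed in the world has none). Each returns a list of dicts, best first, with "score" (0 to 1); they miss things now and then, are a little off and sometimes report something else, mostly with a low value. They report only what shows in the picture. A call takes as long as a camera call. They do not tell look-alikes from the thing itself.
- recognise(camera, query): "point" ([x, y, z] in m, in world coordinates, good to about 4 mm: the middle of the surface that is visible of it).
- regions_of(camera, query): "pixels" (400x640 bool, what is visible of it).
The state is a dict: "time": time; "joint_pos": joint angles; "joint_vel": joint speeds; "joint_efforts": joint torques, N m; "tool_pos": TCP position; "tool_rot": TCP orientation; "contact_force": force on the tool from outside, world axes, zero at the start; "ft_torque": the same for the moment, N m; "gripper_width": opening from 0.0 (shut) to 1.0 (fully open); "grasp_force": force on a finger pad.
Only numpy, scipy, OpenCV 4.12 (cv2) and the standard library are available. Lean on these libraries where they do the work, as an engineer would, in place of code of your own. Each camera call takes 0.05 s, during which the arm holds its last target. There are 200 camera calls.

## Task

A glass jar is parked under one of the two spouts of the push dispenser: stand the white measuring scoop upright on the ledge with its cup centred under the other, free spout, and let go of it. Then, with the fingers, press the push pad of that same spout half-way down, never right down, and finish while still holding it there. Leave the other pad alone, and the jar, tub, funnel and pegs where they are.

Things in the scene. Friction and masses are not known exactly. Their poses are not given: they have to be found in the camera images.
- dispenser: Fixed twin push dispenser: two grey housings, 90 mm wide, from 125 to 175 mm above the ledge, 170 mm between centres, on a tiled pier 160 mm high, 300 mm wide. Origin on the ledge midway below the spouts; x into the pier (its face at +100 mm), y to the left bay, z up. Housing fronts at x = +25 mm; from each a snout 26 mm wide (underside 125 mm up) stands out 39 mm towards the robot. Place and yaw vary.
- spout_left (a point): Lower end of the left spout, a downward steel nozzle of 16 mm diameter, 112 mm above the ledge, at y = +85 mm in the dispenser's frame, 14 mm behind the front tip of its snout. The space below, down to the ledge, is open from the front.
- spout_right (a point): The same for the right spout, at y = -85 mm in the dispenser's frame.
- pad_left (a joint): Travel of the left spout's push pad in m: 0 = up, 0.024 = right down, so half-way is 0.012. A spring pushes it up: 2.4 N to start it, 6 N half-way, 9.6 N right down. It returns by itself.
- pad_left_top (a point): Centre of the top face of the left push pad, a level steel plate 50 mm (x) by 60 mm (y), 10 mm thick, above the left housing; 215 mm above the ledge when up, 53 mm farther in (dispenser's +x) than its spout. It moves straight down when pressed.
- pad_right (a joint): The same for the right spout's push pad.
- pad_right_top (a point): Centre of the top face of the right push pad, as for the left.
- scoop: White plastic measuring scoop, loose, about 50 g: a round cup 55 mm high, 64 mm across the rim, 54 mm across the flat foot, with a straight level handle. Origin at the centre of the cup's underside, z up, handle towards -x. It starts standing on the ledge to the left or right of the dispenser.
- scoop_cup (a point): Centre of the scoop's cup, 27.5 mm above its underside; axes as the scoop's.
- scoop_grip (a point): Point for grasping on the scoop's handle, 105 mm from the cup's axis, 45 mm above its underside. The handle is a bar 14 mm wide and 12 mm high that runs along the scoop's x axis from the cup to 145 mm from the cup's axis.
- jar: Glass jar with a steel screw lid, 60 mm across, 85 mm high, 0.25 kg, standing under one of the spouts (left or right, by chance). Origin at the centre of its underside.
- tub: Closed blue plastic detergent tub, 108 x 128 x 94 mm, 0.8 kg, on the side of the dispenser where the scoop is not. Origin at the centre of its underside.
- funnel: Stainless funnel upside down on its mouth, 96 mm across, 100 mm high, beyond the work. Origin at the centre of its underside.
- peg_a: Green clothes peg lying on the ledge beyond the work, 75 x 15 x 11 mm. Origin at the centre of its underside.
- peg_b: The other green clothes peg, the same.
Mind the look-alikes: they are no part of the job. Several things have the shape of the scoop; the one meant has the colours described above.

How it is judged:
On the way, in this order (a step that is already met when the one before it is completed fails the run):
1. the scoop stands upright on the ledge under the free spout, let go, with both pads still up ((horizontal distance between scoop_cup and spout_left below 0.018 m or horizontal distance between scoop_cup and spout_right below 0.018 m) and angle between scoop_cup's own z axis and vertical below 0.12 rad and height (world z) of scoop_cup below 0.034 m and contact force between the fingers and scoop below 0.1 N and linear speed of scoop below 0.02 m/s and value of joint each of pad_left, pad_right below 0.002 m), for 0.3 s.
2. the fingers hold that spout's pad half-way down for a second (((horizontal distance between scoop_cup and spout_left below 0.018 m and value of joint pad_left between 0.008 and 0.016 m and value of joint pad_right below 0.003 m) or (horizontal distance between scoop_cup and spout_right below 0.018 m and value of joint pad_right between 0.008 and 0.016 m and value of joint pad_left below 0.003 m)) and angle between scoop_cup's own z axis and vertical below 0.12 rad and height (world z) of scoop_cup below 0.034 m and contact force between the fingers and scoop below 0.1 N and contact force between the fingers and dispenser above 1.5 N), for 1 s.
At the end, for the whole second after the job is handed in: The scoop stands upright on the ledge, not held, its cup's axis within 18 mm of the free spout's axis; the fingers hold that spout's pad between 8 and 16 mm down (of 24) and press with more than 1.5 N; the other pad is up (under 3 mm) (all of step 2); the arm keeps its last pose, push and grip.
It fails at once if a pad pushed right down (beyond 21 mm) (value of joint any of pad_left, pad_right above 0.021 m).
It fails at once if the pad of the jar's spout pressed (over 4 mm) ((horizontal distance between jar and spout_left below 0.05 m and value of joint pad_left above 0.004 m) or (horizontal distance between jar and spout_right below 0.05 m and value of joint pad_right above 0.004 m)).
It fails at once if the jar shifted or tipped (distance of jar from where it was at the start of the episode above 0.02 m or angle between jar's own z axis and vertical above 0.3 rad).
It fails at once if the tub, funnel or a peg moved (distance of any of tub, funnel, peg_a, peg_b from where it was at the start of the episode above 0.03 m).
It also fails if it takes over 62 s, if anything falls off the work surface, if the arm or the gripper's body presses on something with over 40 N, if the wrist force passes 120 N, or if a joint passes its speed limit or range.

## Working session

There is one attempt and no reset: what is moved stays moved. The work goes in short steps, Python scripts to look and compute and a tool call to move; the robot and the scene stay as the last step left them, time stands still between calls to the robot, and variables do not carry over. Pictures are saved under pics/ and viewed, at most 10 in all, crops included, and the job is handed in when it is done.

Besides the shell and the picture viewer there is one more tool, called after "Request:" by a JSON object that holds its "fn" and its "kwargs", one argument or row to a line. apply_moves: Moves the arm, as the interface text tells. Its arguments: {"type":"object","properties":{"targets":{"type":"array"}},"required":["targets"]}

```bash
mkdir -p pics
cat > h.py <<'E'
from plant import *
import numpy as np, cv2
from scipy.spatial.transform import Rotation as R
def ray(cam,u,v):
    c=get_calibration(cam);K=np.array(c["camera_matrix"]);P=np.array(c["pose"])
    d=np.array([(u-K[0,2])/K[0,0],-(v-K[1,2])/K[1,1],-1.])
    return P[:3,3],P[:3,:3]@d
def atz(cam,u,v,z):
    o,d=ray(cam,u,v); return o+d*(z-o[2])/d[2]
def proj(cam,p):
    c=get_calibration(cam);K=np.array(c["camera_matrix"]);P=np.array(c["pose"])
    q=P[:3,:3].T@(np.array(p)-P[:3,3]); return K[0,0]*q[0]/-q[2]+K[0,2], K[1,1]*-q[1]/-q[2]+K[1,2]
def snap(cam,name):
    f=grab_frame(cam); cv2.imwrite(f"pics/{name}.png",f[:,:,::-1]); return f
E
python3 - <<'E'
from h import *
a=snap("top","t0");b=snap("side","s0")
cv2.imwrite("pics/both.png",cv2.resize(np.vstack([a,b]),(480,600))[:,:,::-1])
for c in("top","side"):
  print(c,np.round(get_calibration(c)["pose"],3).tolist())
  for q in("scoop","jar","tub","dispenser","pad_left","funnel","peg_a"):
    print(q,[(np.round(r["point"],3).tolist(),round(r["score"],2),np.round(proj(c,r["point"])).tolist()) for r in recognise(c,q)])
print(state()["time"],state()["tool_rot"])
E
```

```text
top [[0.017, 0.99, -0.137, 0.349], [-1.0, 0.017, -0.005, -0.035], [-0.003, 0.137, 0.991, 1.722], [0.0, 0.0, 0.0, 1.0]]
scoop [([0.588, -0.477, 0.047], 0.63, [457.0, 199.0]), ([0.518, -0.32, 0.049], 0.6, [409.0, 219.0]), ([0.601, -0.047, 0.217], 0.48, [326.0, 184.0])]
jar [([0.563, 0.112, 0.081], 0.71, [275.0, 202.0])]
tub [([0.551, 0.316, 0.093], 0.68, [210.0, 204.0])]
dispenser [([0.66, 0.03, 0.16], 0.81, [300.0, 168.0])]
pad_left [([0.619, 0.129, 0.215], 0.73, [266.0, 177.0])]
funnel [([0.693, 0.275, 0.024], 0.95, [229.0, 165.0])]
peg_a [([0.687, -0.292, 0.008], 0.62, [398.0, 170.0])]
side [[0.97, 0.154, -0.189, 0.312], [-0.244, 0.582, -0.776, -0.984], [-0.009, 0.799, 0.602, 0.889], [0.0, 0.0, 0.0, 1.0]]
scoop [([0.592, -0.46, 0.042], 0.98, [395.0, 371.0]), ([0.515, -0.32, 0.047], 0.78, [337.0, 322.0])]
jar [([0.562, 0.111, 0.062], 0.79, [311.0, 196.0])]
tub [([0.543, 0.27, 0.088], 0.93, [292.0, 159.0])]
dispenser [([0.644, -0.057, 0.161], 0.57, [359.0, 198.0]), ([0.616, 0.112, 0.216], 0.55, [330.0, 145.0])]
pad_left [([0.615, 0.117, 0.216], 0.58, [329.0, 144.0])]
funnel []
peg_a [([0.682, -0.292, 0.014], 0.75, [405.0, 307.0]), ([0.706, -0.35, 0.013], 0.66, [425.0, 325.0])]
0.8 [1.97267703e-05 9.89592477e-01 1.43898331e-01 2.22531813e-06]
```

View pics/t0.png

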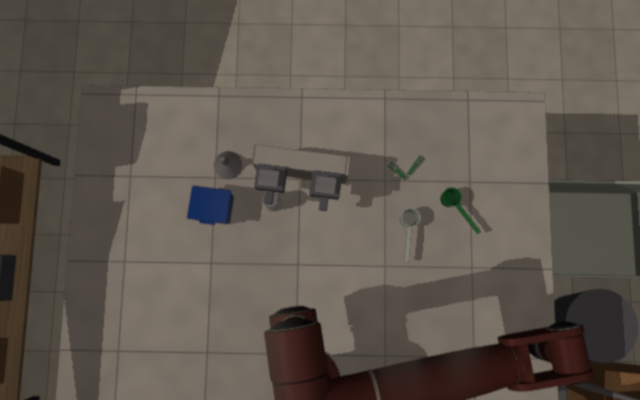

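View pics/s0.png

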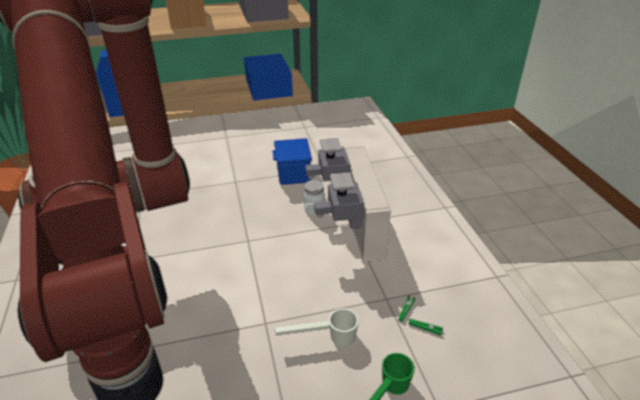

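The top view shows two scoops: the white one at (410,217) with its handle pointing down, and the green look-alike at (452,197). I choose the white one. The jar is under the left spout, so the right spout (near (325,200)) is free. Next is one close crop with the measurements.

Run:
```python
from h import *
a=grab_frame("top")
cr=a[145:275,240:500]
cv2.imwrite("pics/crop.png",cv2.resize(cr,(780,390),interpolation=cv2.INTER_CUBIC)[:,:,::-1])
for q,z in(("scoop",.05),("pad_left",.215),("jar",.085)):
  for r in regions_of("top",q):
    m=r["pixels"];v,u=np.nonzero(m);
    box=cv2.minAreaRect(np.c_[u,v].astype(np.float32)); col=a[m].mean(0).round()
    w=np.array([atz("top",x,y,z)[:2] for x,y in zip(u,v)]);c=w.mean(0);ev,E=np.linalg.eigh(np.cov(w.T))
    print(q,round(r["score"],2),m.sum(),col,"uv",u.mean().round(1),v.mean().round(1),"w",c.round(4),"axis",E[:,1].round(3),np.sqrt(ev).round(4),"ext",np.ptp((w-c)@E,axis=0).round(3),"boxc",atz("top",*box[0],z).round(4),[np.round(x,2) for x in box[1:]])
    if q=="scoop":
      t=(w-c)@E[:,1]; print("ends",(c+E[:,1]*t.min()).round(3),(c+E[:,1]*t.max()).round(3))
```

```text
scoop 0.76 478 [31. 62. 34.] uv 455.9 203.1 w [ 0.5741 -0.4724] axis [-0.785 -0.619] [0.0151 0.0461] ext [0.07  0.173] boxc [ 0.5542 -0.4943  0.05  ] [array([53.74, 20.51]), np.float64(45.0)]
ends [ 0.619 -0.437] [ 0.483 -0.544]
scoop 0.6 46 [62. 80. 58.] uv 414.7 163.8 w [ 0.7015 -0.3399] axis [-0.792  0.611] [0.0036 0.0174] ext [0.014 0.058] boxc [ 0.6976 -0.3343  0.05  ] [array([ 4.24, 16.97]), np.float64(45.0)]
ends [ 0.719 -0.354] [ 0.674 -0.318]
scoop 0.59 519 [102. 100.  90.] uv 408.7 227.1 w [ 0.4934 -0.3191] axis [-0.995  0.095] [0.0135 0.0503] ext [0.062 0.176] boxc [ 0.471  -0.3214  0.05  ] [array([54., 19.]), np.float64(90.0)]
ends [ 0.559 -0.325] [ 0.384 -0.309]
pad_left 0.92 333 [89. 84. 81.] uv 268.1 177.3 w [0.6192 0.1223] axis [0.254 0.967] [0.0139 0.0174] ext [0.053 0.065] boxc [0.6184 0.1227 0.215 ] [array([17., 20.]), np.float64(90.0)]
jar 0.47 180 [81. 78. 74.] uv 273.1 203.1 w [0.5593 0.1176] axis [-0.676  0.737] [0.0109 0.0169] ext [0.044 0.059] boxc [0.5593 0.1188 0.085 ] [array([13.4, 18.6]), np.float64(53.13)]
```

View pics/crop.png

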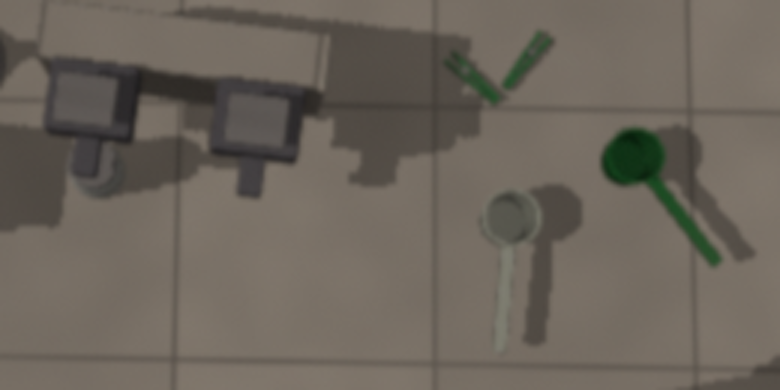

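The white scoop is at crop (511,217), with its handle end at (500,350). The pads are at crop (84,98) and (257,120). The jar is under the left spout, and the choice of the white scoop is confirmed.

Run:
```python
from h import *
f=lambda x,y,z: atz("top",240+x/3,145+y/3,z).round(4)
L,Rr=f(84,98,.215),f(257,120,.215);print("pads",L,Rr,np.hypot(*(L-Rr)[:2]))
y=(L-Rr)[:2];y/=np.hypot(*y);x=np.array([y[1],-y[0]]);print("x",x,"spR",Rr[:2]-.053*x,"spL",L[:2]-.053*x)
c,e=f(511,217,.055),f(500,351,.05);d=(e-c)[:2];print("cup",c,"end",e,np.hypot(*d),d/np.hypot(*d),"grip",c[:2]+.105*d/np.hypot(*d))
s=state();print(s["tool_pos"],R.from_quat(np.array(s["tool_rot"])[[1,2,3,0]]).as_matrix().round(3))
```

```text
pads [0.6179 0.1226 0.215 ] [ 0.5989 -0.0477  0.215 ] 0.17135661644652067
x [ 0.99383382 -0.11087987] spR [ 0.54622681 -0.04182337] spL [0.56522681 0.12847663]
cup [ 0.5244 -0.3235  0.055 ] end [ 0.3813 -0.3117  0.05  ] 0.14358568870190372 [-0.99661743  0.08218089] grip [ 0.41975517 -0.31487101]
[ 0.17799899 -0.59908913  0.25327345] [[ 0.959  0.285 -0.   ]
 [ 0.285 -0.959  0.   ]
 [ 0.    -0.    -1.   ]]
```

Request:
{"fn": "apply_moves", "kwargs": {
  "targets": [
    {"translation": [0, 0, 0], "twist": 0.95, "hand": 1},
    {"translation": [0, 0, 0], "twist": 0.95, "hand": 1},
    {"translation": [0, 0, 0], "twist": 0.95, "hand": 1},
    {"translation": [0, 0, 0], "twist": 0.95, "hand": 1}
  ]
}}

```text
time: 1.4
tool_pos: [0.178, -0.5991, 0.2533]
tool_rot: [0.0, 0.999, -0.048, -0.0]
contact_force: [-0.1, -0.3, 0.5]
gripper_width: 1.001
grasp_force: 0.0
```

Request:
{"fn": "apply_moves", "kwargs": {
  "targets": [
    {"translation": [0.269, -0.381, 0.11], "twist": 0, "hand": 1},
    {"translation": [0.269, -0.381, 0.11], "twist": 0, "hand": 1},
    {"translation": [0.269, -0.381, 0.11], "twist": 0, "hand": 1},
    {"translation": [0.269, -0.381, 0.11], "twist": 0, "hand": 1},
    {"translation": [0.269, -0.381, 0.11], "twist": 0, "hand": 1},
    {"translation": [0.269, -0.381, 0.11], "twist": 0, "hand": 1},
    {"translation": [0.269, -0.381, 0.11], "twist": 0, "hand": 1},
    {"translation": [0.269, -0.381, 0.11], "twist": 0, "hand": 1}
  ]
}}

```text
time: 2.2
tool_pos: [0.4211, -0.3136, 0.1652]
tool_rot: [0.0, 0.999, -0.046, 0.0]
contact_force: [0.4, 0.5, -0.1]
gripper_width: 0.997
grasp_force: 0.0
```

Request:
{"fn": "apply_moves", "kwargs": {
  "targets": [
    {"translation": [0, 0, 0], "twist": 0, "hand": 1},
    {"translation": [0, 0, 0], "twist": 0, "hand": 1}
  ]
}}

```text
time: 2.4
tool_pos: [0.4204, -0.3144, 0.1651]
tool_rot: [0.0, 0.999, -0.044, -0.0]
contact_force: [0.6, -0.9, 0.2]
gripper_width: 0.998
grasp_force: 0.0
```

```bash
cat >> h.py <<'E'
def wray(u,v):
    c=get_calibration("wrist");K=np.array(c["camera_matrix"]);P=np.array(c["pose"])
    a,b=(u-K[0,2])/K[0,0],(v-K[1,2])/K[1,1];r=np.hypot(a,b)+1e-9
    d=np.array([np.sin(r)*a/r,-np.sin(r)*b/r,-np.cos(r)]); return P[:3,3],P[:3,:3]@d
def watz(u,v,z):
    o,d=wray(u,v); return (o+d*(z-o[2])/d[2]).round(4)
E
python3 - <<'E'
from h import *
f=snap("wrist","w1");s=state();print(s["time"],s["tool_pos"],np.round(s["tool_rot"],4))
c=get_calibration("wrist");print(c["camera_matrix"],np.round(c["pose"],3))
for r in regions_of("wrist","scoop"):
    m=r["pixels"];v,u=np.nonzero(m);print(r["score"],m.sum(),f[m].mean(0),u.mean(),v.mean(),[u.min(),u.max(),v.min(),v.max()])
E
```

```text
2.45 [ 0.42009736 -0.31538095  0.16555527] [ 3.00e-04  9.99e-01 -4.52e-02  0.00e+00]
[[309.70691629   0.         316.46905862]
 [  0.         309.70691629 198.18052896]
 [  0.           0.           1.        ]] [[-0.09   0.949  0.303  0.498]
 [-0.996 -0.086 -0.027 -0.323]
 [ 0.001 -0.304  0.953  0.286]
 [ 0.     0.     0.     1.   ]]
0.78 3643 [59.97584408 89.52868515 56.52292067] 499.26983255558605 42.547351084271206 [np.int64(425), np.int64(560), np.int64(0), np.int64(121)]
0.58 8155 [145.78111588 139.80613121 124.4979767 ] 317.01152667075417 98.74150827713059 [np.int64(275), np.int64(359), np.int64(23), np.int64(245)]
```

View pics/w1.png

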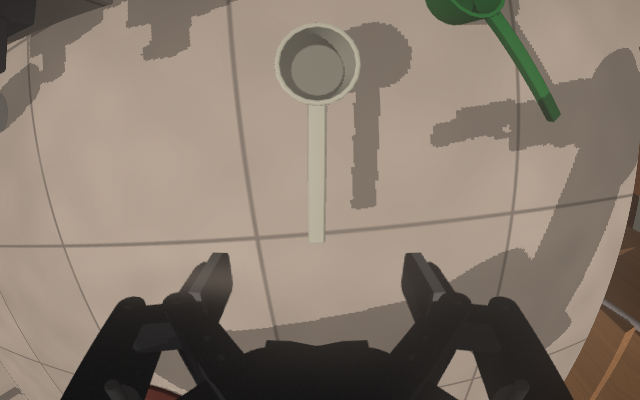

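The wrist view shows the white scoop with its rim centred at (317,63) and its handle running down to (317,238). The fingers stand open below it.

Run:
```python
from h import *
e=watz(317,235,.051);h0=watz(317,108,.051)
L,Rr,T,B=watz(275.5,63,.055),watz(359.5,63,.055),watz(317.5,23,.055),watz(317.5,104,.055)
print(L,Rr,T,B,"c",(L+Rr)/2,(T+B)/2);print(h0,e,state()["tool_pos"])
```

```text
[ 0.5309 -0.2971  0.055 ] [ 0.5253 -0.3585  0.055 ] [ 0.5585 -0.3306  0.055 ] [ 0.4969 -0.3249  0.055 ] c [ 0.5281 -0.3278  0.055 ] [ 0.5277  -0.32775  0.055  ]
[ 0.4938 -0.3243  0.051 ] [ 0.3911 -0.3148  0.051 ] [ 0.41985019 -0.316032    0.16584362]
```

Request:
{"fn": "apply_moves", "kwargs": {
  "targets": [
    {"translation": [0.03, 0.02, 0.4], "twist": 0, "hand": 1},
    {"translation": [0, 0, 0.4], "twist": 0, "hand": 1},
    {"translation": [0, 0, 0.38], "twist": 0, "hand": 1},
    {"translation": [0, 0, 0], "twist": 0, "hand": 1},
    {"translation": [0, 0, 0], "twist": 0, "hand": 0},
    {"translation": [0, 0, 0], "twist": 0, "hand": 0},
    {"translation": [0, 0, 0], "twist": 0, "hand": 0},
    {"translation": [0, 0, 0], "twist": 0, "hand": 0}
  ]
}}

```text
time: 3.3
tool_pos: [0.4239, -0.3186, 0.0495]
tool_rot: [0.001, 0.999, -0.046, 0.001]
contact_force: [0.4, 0.1, -0.2]
gripper_width: 0.331
grasp_force: 0.0
```

Request:
{"fn": "apply_moves", "kwargs": {
  "targets": [
    {"translation": [0, 0, 0], "twist": 0, "hand": 0},
    {"translation": [0, 0, 0], "twist": 0, "hand": 0},
    {"translation": [0, 0, 0], "twist": 0, "hand": 0}
  ]
}}

```text
time: 3.6
tool_pos: [0.4232, -0.3179, 0.0481]
tool_rot: [0.001, 0.999, -0.046, 0.0]
contact_force: [-1.8, -0.9, 3.4]
gripper_width: 0.151
grasp_force: 60.8
```

Request:
{"fn": "apply_moves", "kwargs": {
  "targets": [
    {"translation": [0, 0, -0.1], "twist": 0, "hand": 0},
    {"translation": [-0.02, 0, -0.1], "twist": 0, "hand": 0},
    {"translation": [-0.1, -0.3, 0], "twist": 0, "hand": 0},
    {"translation": [-0.2, -0.4, 0], "twist": 0, "hand": 0},
    {"translation": [-0.2, -0.4, 0], "twist": 0, "hand": 0},
    {"translation": [-0.1, -0.4, 0], "twist": 0, "hand": 0},
    {"translation": [0, -0.4, 0], "twist": 0, "hand": 0},
    {"translation": [0, -0.3, 0], "twist": 0, "hand": 0}
  ]
}}

```text
time: 4.4
tool_pos: [0.3805, -0.0908, 0.0676]
tool_rot: [-0.0, 0.999, -0.045, 0.0]
contact_force: [-0.4, -0.1, -0.9]
gripper_width: 0.15
grasp_force: 60.3
```

Request:
{"fn": "apply_moves", "kwargs": {
  "targets": [
    {"translation": [0, -0.3, 0], "twist": 0, "hand": 0},
    {"translation": [0, -0.3, 0], "twist": 0, "hand": 0},
    {"translation": [0, 0, 0], "twist": 0, "hand": 0},
    {"translation": [0, 0, 0], "twist": 0, "hand": 0}
  ]
}}

```text
time: 4.8
tool_pos: [0.3866, -0.0326, 0.0677]
tool_rot: [0.0, 0.999, -0.045, 0.0]
contact_force: [0.2, -0.5, -0.5]
gripper_width: 0.141
grasp_force: 60.3
```

Run:
```python
from h import *
f=snap("wrist","w2");s=state();print(s["time"],s["tool_pos"],np.round(s["tool_rot"],4))
for q in("scoop","pad_right","dispenser"):
  print(q,[(np.round(r["point"],3).tolist(),round(r["score"],2)) for r in recognise("wrist",q)])
print(np.round(get_calibration("wrist")["pose"],3))
```

```text
4.85 [ 0.38666807 -0.03319787  0.06765692] [ 2.00e-04  9.99e-01 -4.53e-02  2.00e-04]
scoop [([0.477, -0.037, 0.062], 0.97)]
pad_right []
dispenser []
[[-0.093  0.948  0.303  0.465]
 [-0.996 -0.088 -0.028 -0.042]
 [ 0.    -0.304  0.953  0.188]
 [ 0.     0.     0.     1.   ]]
```

View pics/w2.png

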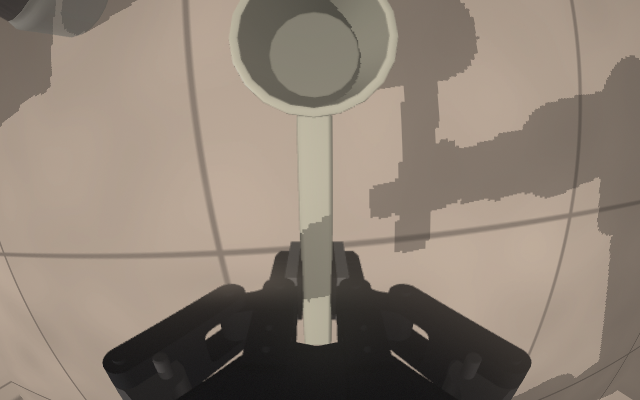

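The wrist view shows the scoop held level by its handle, with the cup at (314,35). I'll check the spout position against the snout tip at top crop (249,196).

Run:
```python
from h import *
a=grab_frame("top")
cv2.imwrite("pics/c3.png",cv2.resize(a[150:250,260:380],(720,600),interpolation=cv2.INTER_CUBIC)[:,:,::-1])
for z in(.14,.15,.16): print("tip",z,atz("top",240+249/3,145+196/3,z).round(4))
for r in recognise("side","pad_right"): print(np.round(r["point"],3),r["score"])
grab_frame("side")
for r in regions_of("side","pad_right"):
    m=r["pixels"];v,u=np.nonzero(m);print(r["score"],m.sum(),atz("side",u.mean(),v.mean(),.213).round(4),[u.min(),u.max(),v.min(),v.max()])
```

```text
tip 0.14 [ 0.5325 -0.0413  0.14  ]
tip 0.15 [ 0.5313 -0.0413  0.15  ]
tip 0.16 [ 0.5302 -0.0412  0.16  ]
[ 0.6   -0.053  0.216] 0.92
[ 0.705 -0.352  0.013] 0.73
[ 0.644 -0.056  0.161] 0.2
0.89 334 [ 0.5999 -0.0502  0.213 ] [np.int64(330), np.int64(352), np.int64(173), np.int64(190)]
```

View pics/c3.png

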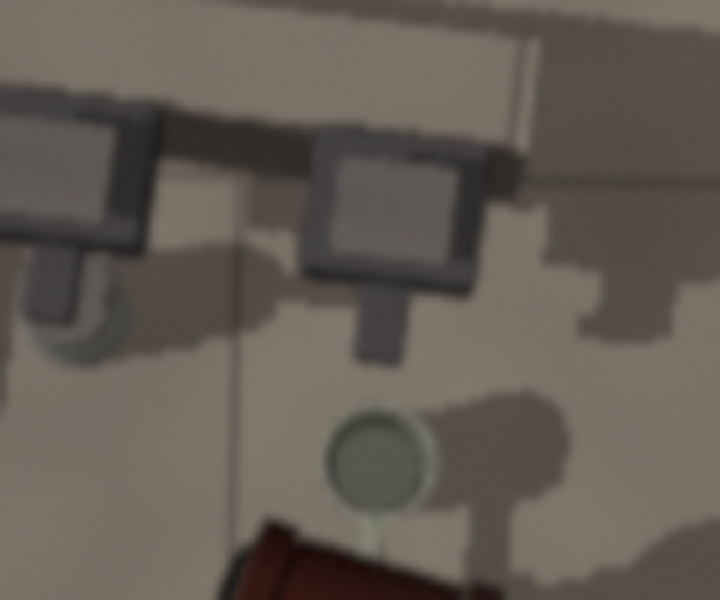

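Request:
{"fn": "apply_moves", "kwargs": {
  "targets": [
    {"translation": [0.18, -0.02, 0], "twist": 0, "hand": 0},
    {"translation": [0.18, -0.02, 0], "twist": 0, "hand": 0},
    {"translation": [0.18, -0.01, 0], "twist": 0, "hand": 0},
    {"translation": [0, 0, 0], "twist": 0, "hand": 0},
    {"translation": [0, 0, 0.1], "twist": 0, "hand": 0},
    {"translation": [0, 0, 0.09], "twist": 0, "hand": 0},
    {"translation": [0, 0, 0], "twist": 0, "hand": 0},
    {"translation": [0, 0, 0], "twist": 0, "hand": 0}
  ]
}}

```text
time: 6.0
tool_pos: [0.4403, -0.0328, 0.048]
tool_rot: [-0.0, 0.999, -0.046, -0.0]
contact_force: [-1.0, 1.1, 0.6]
gripper_width: 0.145
grasp_force: 60.5
```

Run:
```python
from h import *
f=grab_frame("wrist");s=state();print(s["time"],s["tool_pos"],s["contact_force"])
a=grab_frame("top")
for r in regions_of("top","scoop"):
    m=r["pixels"];v,u=np.nonzero(m);print(r["score"],m.sum(),u.mean(),v.mean(),[u.min(),u.max(),v.min(),v.max()])
m=regions_of("wrist","scoop")[0]["pixels"];v,u=np.nonzero(m)
w=np.array([watz(x,y,.055) for x,y in zip(u,v)]);print(w[v<80].mean(0),"y range",[watz(u[v==k].min(),k,.055)[:2].tolist()+watz(u[v==k].max(),k,.055)[:2].tolist() for k in (20,30,40)])
```

```text
6.05 [ 0.44026921 -0.03284627  0.04805265] [-1.15521018  0.25591246 -0.75009388]
0.8 517 456.6170212765957 204.29013539651837 [np.int64(440), np.int64(479), np.int64(188), np.int64(232)]
0.72 272 322.05882352941177 213.14705882352942 [np.int64(312), np.int64(332), np.int64(203), np.int64(254)]Traceback (most recent call last):
  File "<stdin>", line 7, in <module>
  File "h.py", line 20, in watz
    o,d=wray(u,v); return (o+d*(z-o[2])/d[2]).round(4)
        ~~~~^^^^^
  File "h.py", line 16, in wray
    c=get_calibration("wrist");K=np.array(c["camera_matrix"]);P=np.array(c["pose"])
ValueError: time passes only in moves, steps and waits
```

Request:
{"fn": "apply_moves", "kwargs": {
  "targets": [
    {"translation": [0, 0, 0], "twist": 0, "hand": 0.7},
    {"translation": [0, 0, 0], "twist": 0, "hand": 0.7},
    {"translation": [0, 0, 0], "twist": 0, "hand": 0.7},
    {"translation": [0, 0, 0], "twist": 0, "hand": 0.7},
    {"translation": [0, 0, 0], "twist": 0, "hand": 0.7},
    {"translation": [0, 0, 0], "twist": 0, "hand": 0.7}
  ]
}}

```text
time: 6.8
tool_pos: [0.4409, -0.0329, 0.0483]
tool_rot: [0.0, 0.999, -0.046, 0.0]
contact_force: [0.4, -0.4, -1.0]
gripper_width: 0.7
grasp_force: 0.0
```

Request:
{"fn": "apply_moves", "kwargs": {
  "targets": [
    {"translation": [0, 0, -0.2], "twist": 0, "hand": 0.7},
    {"translation": [-0.1, 0, -0.4], "twist": 0, "hand": 0.7},
    {"translation": [-0.1, 0, -0.4], "twist": 0, "hand": 0.7},
    {"translation": [-0.1, 0, -0.4], "twist": 0, "hand": 0.2},
    {"translation": [0, 0, -0.4], "twist": 0, "hand": 0},
    {"translation": [0, 0, -0.4], "twist": 0, "hand": 0},
    {"translation": [0, 0, -0.1], "twist": 0, "hand": 0},
    {"translation": [0, 0, 0], "twist": 0, "hand": 0}
  ]
}}

```text
time: 7.6
tool_pos: [0.4119, -0.0304, 0.2806]
tool_rot: [0.0, 0.999, -0.046, 0.002]
contact_force: [0.2, 0.1, 0.5]
gripper_width: 0.004
grasp_force: 0.0
```

Run:
```python
from h import *
f=snap("wrist","w4");s=state();print(s["time"],s["tool_pos"],s["contact_force"],s["gripper_width"])
c=get_calibration("wrist")
for q in("scoop","pad_right"):
  print(q,[(np.round(r["point"],3).tolist(),round(r["score"],2)) for r in recognise("wrist",q)])
```

```text
7.65 [ 0.41105072 -0.03016002  0.27823391] [ 0.19585944 -0.26625438 -0.84040388] -0.0005361092754673922
scoop [([0.526, -0.034, 0.048], 0.85), ([0.587, -0.473, 0.048], 0.78)]
pad_right [([0.549, 0.28, 0.093], 0.49)]
```

View pics/w4.png

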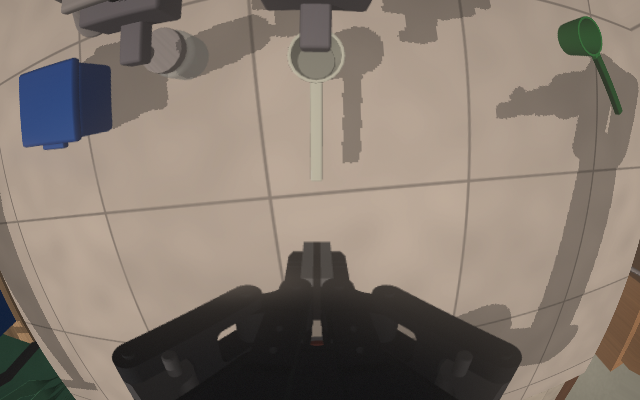

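The cup stands at (316,56), directly beneath the snout at (316,30), and the handle is free. Next I go over the right pad and check by wrist camera.

Request:
{"fn": "apply_moves", "kwargs": {
  "targets": [
    {"translation": [0.4, 0, 0], "twist": 0, "hand": 0},
    {"translation": [0.4, 0, 0], "twist": 0, "hand": 0},
    {"translation": [0.4, 0, 0], "twist": 0, "hand": 0},
    {"translation": [0.4, 0.01, 0], "twist": 0, "hand": 0},
    {"translation": [0.3, 0, 0], "twist": 0, "hand": 0},
    {"translation": [0, 0, 0], "twist": 0, "hand": 0},
    {"translation": [0, 0, 0], "twist": 0, "hand": 0},
    {"translation": [0, 0, 0], "twist": 0, "hand": 0}
  ]
}}

```text
time: 8.55
tool_pos: [0.5989, -0.0482, 0.2768]
tool_rot: [-0.0, 0.999, -0.046, -0.001]
contact_force: [-0.4, 0.8, 0.9]
gripper_width: 0.001
grasp_force: 0.0
```

Run:
```python
from h import *
f=snap("wrist","w5");s=state();print(s["time"],s["tool_pos"],s["contact_force"],s["gripper_width"])
r=recognise("wrist","pad_right");print([(np.round(x["point"],3).tolist(),round(x["score"],2)) for x in r])
```

```text
8.6 [ 0.59898331 -0.04824193  0.27751082] [-0.32412959 -0.73524185  0.25507279] 0.001282869736571888
[([0.603, -0.046, 0.218], 0.74)]
```

View pics/w5.png

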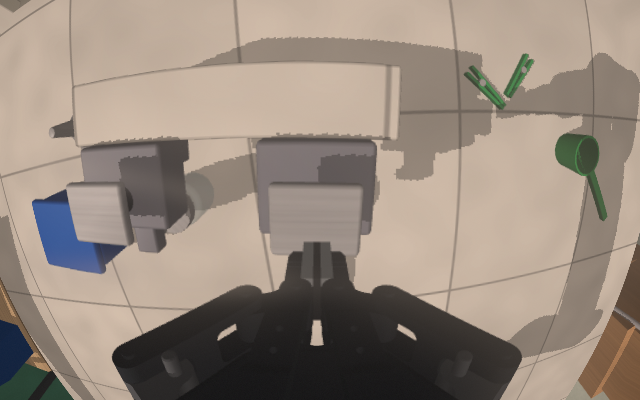

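The right pad plate, at (316,218), lies centred under the fingertips and clear of the left one. I descend in small steps, watching height and force.

Request:
{"fn": "apply_moves", "kwargs": {
  "targets": [
    {"translation": [0, 0, 0.2], "twist": 0, "hand": 0},
    {"translation": [0, 0, 0.15], "twist": 0, "hand": 0},
    {"translation": [0, 0, 0], "twist": 0, "hand": 0},
    {"translation": [0, 0, 0], "twist": 0, "hand": 0}
  ]
}}

```text
time: 9.05
tool_pos: [0.5996, -0.0484, 0.2429]
tool_rot: [-0.0, 0.999, -0.046, -0.0]
contact_force: [0.0, 1.0, 0.0]
gripper_width: 0.003
grasp_force: 0.0
```

Request:
{"fn": "apply_moves", "kwargs": {
  "targets": [
    {"translation": [0, 0, 0.03], "twist": 0, "hand": 0},
    {"translation": [0, 0, 0.03], "twist": 0, "hand": 0},
    {"translation": [0, 0, 0], "twist": 0, "hand": 0},
    {"translation": [0, 0, 0], "twist": 0, "hand": 0}
  ]
}}

```text
time: 9.45
tool_pos: [0.6002, -0.0485, 0.2375]
tool_rot: [0.0, 0.999, -0.046, 0.0]
contact_force: [-0.4, 0.4, -0.9]
gripper_width: -0.001
grasp_force: 0.0
```

Request:
{"fn": "apply_moves", "kwargs": {
  "targets": [
    {"translation": [0, 0, 0.03], "twist": 0, "hand": 0},
    {"translation": [0, 0, 0.03], "twist": 0, "hand": 0},
    {"translation": [0, 0, 0], "twist": 0, "hand": 0},
    {"translation": [0, 0, 0], "twist": 0, "hand": 0}
  ]
}}

```text
time: 9.85
tool_pos: [0.6004, -0.0485, 0.2319]
tool_rot: [0.0, 0.999, -0.046, 0.001]
contact_force: [-0.3, -0.1, 3.5]
gripper_width: 0.0
grasp_force: 1.8
```

Request:
{"fn": "apply_moves", "kwargs": {
  "targets": [
    {"translation": [0, 0, 0.03], "twist": 0, "hand": 0},
    {"translation": [0, 0, 0.03], "twist": 0, "hand": 0},
    {"translation": [0, 0, 0.01], "twist": 0, "hand": 0},
    {"translation": [0, 0, 0], "twist": 0, "hand": 0},
    {"translation": [0, 0, 0], "twist": 0, "hand": 0}
  ]
}}

```text
time: 10.35
tool_pos: [0.6005, -0.0485, 0.2249]
tool_rot: [0.0, 0.999, -0.046, 0.001]
contact_force: [-0.6, -0.4, 5.9]
gripper_width: 0.001
grasp_force: 2.9
```

Run:
```python
from h import *
P=[];F=[]
for i in range(8):
    grab_frame("wrist" if i<7 else "top");s=state();P.append(s["tool_pos"]);F.append(s["contact_force"])
print(np.mean(P,0),np.mean(F,0),s["time"])
print([np.round(r["point"],3).tolist() for r in recognise("wrist","pad_right")])
```

```text
[ 0.60047114 -0.04851971  0.22488435] [-0.60458674  0.02435888  5.84488645] 10.75
[[0.612, -0.045, 0.205]]
```

The force averages 5.84 N and the height 0.2249 m, which is half-way. I hold for over a second more, then hand in.

Request:
{"fn": "apply_moves", "kwargs": {
  "targets": [
    {"translation": [0, 0, 0], "twist": 0, "hand": 0},
    {"translation": [0, 0, 0], "twist": 0, "hand": 0},
    {"translation": [0, 0, 0], "twist": 0, "hand": 0},
    {"translation": [0, 0, 0], "twist": 0, "hand": 0},
    {"translation": [0, 0, 0], "twist": 0, "hand": 0},
    {"translation": [0, 0, 0], "twist": 0, "hand": 0},
    {"translation": [0, 0, 0], "twist": 0, "hand": 0},
    {"translation": [0, 0, 0], "twist": 0, "hand": 0}
  ]
}}

```text
time: 11.6
tool_pos: [0.6005, -0.0485, 0.2249]
tool_rot: [0.0, 0.999, -0.046, 0.001]
contact_force: [-0.4, 0.3, 6.5]
gripper_width: 0.002
grasp_force: 2.9
```

Request:
{"fn": "apply_moves", "kwargs": {
  "targets": [
    {"translation": [0, 0, 0], "twist": 0, "hand": 0},
    {"translation": [0, 0, 0], "twist": 0, "hand": 0},
    {"translation": [0, 0, 0], "twist": 0, "hand": 0},
    {"translation": [0, 0, 0], "twist": 0, "hand": 0}
  ]
}}

```text
time: 12.0
tool_pos: [0.6005, -0.0485, 0.2249]
tool_rot: [0.0, 0.999, -0.046, 0.001]
contact_force: [-0.5, 0.2, 5.9]
gripper_width: -0.002
grasp_force: 2.9
```

```bash
python3 -c "
from plant import *
print(job_done())"
```

```text
the job is handed in; nothing more can be done
None
```

The job is handed in at about 12 s, with no verdict returned: by my measurements the white scoop stands released under the free right spout, and the fingers hold its pad about 12 mm down at about 6 N.

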